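# Put the revolving seasoning rack back together

## Task

Put the washed seasoning rack back together: carry the tray by its handle to the base and feel for the bearing's hole with the spindle underneath until it drops fully home, with the tray's wide well facing the base's card holder. Then stand the round lidded jar upright in that well without turning the tray away from the card, and leave everything else where it stands.

Things in the scene. Friction and masses are not known exactly. Their poses are not given: they have to be found in the camera images.
- base: Foot of the rack, fixed to the table: steel disc 164 mm across, 14 mm high. Origin at the centre of its underside, on the table, z up. A card holder stands out from it on its own -x side. On it sits a black bearing disc that turns freely (0.1 N at the tray's rim turns it). The tray faces right when its x axis points as the base's x axis, within about 14 degrees.
- card (a point): Top middle of the card holder: an upright steel plate with a blank card, 64 mm wide (base y), 42 mm high, 4 mm thick, 127 mm from the base's origin on its -x side. It clears the rim of the seated tray by about 20 mm.
- bearing_top (a point): Point on the foot's axis, 44 mm above the table: height of the bearing's flat top (black disc, 90 mm across). Its blind hole is vertical, 18 mm across, 26 mm deep, with a sharp mouth. Its flange is screwed down in slots, off the foot's centre: the hole lies up to 5 mm from this point along base x and up to 5 mm along base y, unknown each time. The tray hides it: feel for it.
- tray: Loose steel tray 200 mm across, about 0.6 kg, starts upright on the table. Origin at the centre of its lower edge, z up. Skirt 36 mm high all round; deck top 30 mm, underside 26 mm above the origin. Fully home, the deck's underside lies on the bearing and the origin is 18 mm above the table; the tray turns with the bearing. Wells stand on the deck, one wide, two narrow (42 mm inside).
- spindle_tip (a point): Lower end of the spindle under the deck, on the tray's axis, 4 mm above the tray's origin plane, hidden by the skirt. Spindle 16 mm in diameter, 22 mm long, its end bevelled to 11 mm over the last 3.5 mm. While it rides on the bearing's flat top the tray's origin is 40 mm above the table; it drops 22 mm into the hole.
- handle (a point): Middle of the tray's grip bar, on the axis, 88 mm above the tray's origin. The bar lies along the tray's y axis: 72 mm long (y), 14 mm thick (x), 20 mm high, black plastic on two 8 mm posts 52 mm apart.
- well (a point): Floor centre of the wide well: on the deck, 62 mm from the axis on the tray's own -x side, 30 mm above the tray's origin (48 mm above the table when the tray is home). Inside diameter 62 mm, ring 16 mm high. Axes as the tray's.
- jar: The round lidded jar, loose, about 0.25 kg: white ceramic body 56 mm in diameter, steel lid 54 mm in diameter from 85 to 105 mm height (total height 105 mm). Origin at the centre of its underside, z up. It stands on the table beside a square tin of like size; which of the two is left or right changes.
- tin: Bystander: square white caddy with a steel lid, 58 x 58 x 100 mm, loose. Origin under its centre. Not to be disturbed.
- tub: Bystander: clear tapered tub with a white lid, 82 mm across, 62 mm high, loose. Origin under its centre. Not to be disturbed.
- cruet: Bystander: brown bottle with a black cap, 52 mm across, 140 mm high, loose. Origin under its centre. Not to be disturbed.
- spoon: Bystander: steel serving spoon 200 mm long lying on the table, loose. Not to be disturbed.
- bowl: Bystander: steel bowl 124 mm across, 55 mm high, loose. Origin under its centre. Not to be disturbed.
Mind the look-alikes: they are no part of the job. Leave any green or turquoise look-alike of the base alone.

How it is judged:
On the way:
1. the tray sits fully home on the base, its spindle in the bearing's hole, with the wide well facing the card holder, the jar not yet in it (height (world z) of tray between 0.015 and 0.021 m and angle between tray's own z axis and vertical below 0.05 rad and horizontal distance between tray and base below 0.01 m and angle between the x axis of tray and the x axis of base, either way round below 0.25 rad and x of well in the frame of base below -0.03 m and horizontal distance between jar and well above 0.05 m), for 0.3 s.
At the end, for the whole second after the job is handed in: Tray fully home on the base (level within 3 degrees, origin 15-21 mm above the table, within 10 mm of the foot's centre), wide well facing the card within 0.25 rad; jar upright (0.08 rad) on that well's floor, within 8 mm of its centre and 4 mm of its height; both at rest (height (world z) of tray between 0.015 and 0.021 m and angle between tray's own z axis and vertical below 0.05 rad and horizontal distance between tray and base below 0.01 m and angle between the x axis of tray and the x axis of base, either way round below 0.25 rad and x of well in the frame of base below -0.03 m and horizontal distance between jar and well below 0.008 m and z of jar in the frame of well between -0.004 and 0.004 m and angle between jar's own z axis and vertical below 0.08 rad and linear speed of jar below 0.02 m/s and angular speed of tray below 0.1 rad/s); the robot touches nothing.
It fails at once if the tray is turned away from the card (over 0.4 rad) with the jar in its well (horizontal distance between jar and well below 0.008 m and z of jar in the frame of well between -0.004 and 0.004 m and angle between the x axis of tray and the x axis of base, either way round above 0.4 rad).
It fails at once if another thing on the table is shifted by more than 30 mm (distance of any of tin, tub, cruet, spoon, bowl from where it was at the start of the episode above 0.03 m).
It also fails if it takes over 72 s, if anything falls off the work surface, if the arm or the gripper's body presses on something with over 40 N, if the wrist force passes 120 N, or if a joint passes its speed limit or range.

## Robot

A 6-joint arm with a two-finger parallel gripper is mounted at the origin on the work surface. World frame = base frame: x ahead of the robot, y to its left, z up, the work surface at z = 0. Lengths are in m, angles in rad, forces in N, time in s.
With the tool pointing down it reaches from about 0.425 to 0.95 m from the base axis. Payload 3.5 kg.
Tool frame: the origin (TCP) lies at the centre of the arm's flange, where the gripper is bolted on; the fingertips stand 173 mm ahead of it and the grasp point (between the pads) lies 155 mm ahead of it (tip_extent is the distance from the TCP to the fingertips, in m); z points along the fingers, y is the direction in which the jaws open and shut (so a half turn about z gives the same grasp; the last joint's range is limited). The gripper opens to 85 mm and grips with 20 to 120 N. Pads are 22 mm wide; open, the fingers measure 114 mm over their backs; the gripper's body (76 mm by 85 mm) begins 54 mm behind the grasp point. The pads swing forward as they close: fully open they stand 13 mm farther back than shut.
Start: joints at [1.063, 0.286, 1.577, -0, 1.279, -0.15], TCP at [0.236, 0.632, 0.405] pointing down, gripper open.
Joint ranges: [-2.77, 2.77], [-0.9, 2.22], [0.21, 2.48], [-1.53, 4.67], [0.24, 2.81], [-2.84, 2.84]. Speed limits (rad/s): [2.79, 2.79, 3.14, 3.14, 3.14, 3.14].

## Interface

Orientations are given as a rotation vector (axis times angle).
In Python, from station import * gives the robot as it stands.
- The arm moves only by the tool move_arm, never from a script. Its argument "series" is a list that holds one entry, the list of rows, each a list of 4 numbers: the shift along the tool's x, y, z in m, then the turn about the tool's z in rad. A call has 1 to 12 rows; each row shifts and turns the commanded pose from where the row before left it, along the tool's axes as they then stand; what a row does not reach is not made up. A row lasts 1/8 s, in which the tool goes at most 62.5 mm and 10.7 degrees, less where a joint would pass 70% of its speed; a pose out of reach is approached as far as the arm can. A call is refused whole if a number of a shift passes 0.0625 or a number of a turn 0.188, either way. A call with a gripper value outside its range is refused whole. "claw" is the opening, from 0 (shut) to 1 (fully open), set as the call begins (left out, the last holds). The fingers move at their own pace and stop on an object; "grip_force" is the grip in N (left out, the last holds). Time passes only in rows, so rows that do not move let the fingers close. It gives the time, the measured TCP pose, the force and the opening at its end, in the units of the state.
- get_obs(): the state, without advancing time (a new reading comes with each control period).
- get_image(name): name is "scene" or "top" or "wrist"; returns a dict with "frame" (480x640x3 uint8, red, green, blue), "fx", "fy", "cx", "cy" (pixels), "distortion" ([k1, k2, p1, p2, k3] as OpenCV has them; the pictures are not rectified), "cam_to_world" (4x4, takes a point from camera to world coordinates); the wrist camera has in their place "mount" (4x4, takes a point from camera to tool coordinates, whose origin is the TCP and whose axes are the flange's). Camera axes: x right, y up, looking along -z (the intrinsics and any distortion apply to the point x, -y, -z); pixel columns grow to the right and rows downward; lengths in m; the calibration is good to about 2 mm. A picture is of the moment at which its call begins: read the wrist's pose just before it. There is no depth.
- finish_job(): hands the job in, once; it reports no verdict.
Trained networks look in a picture, given as the dict that the camera call returned (one of the last four; its "shot" number tells which), for a name from the list of things; names that differ only in an ending like _2 or _b are one class to them, and where a whole thing is asked for, a point or a joint stands for the part that bears it (a point fixed in the world has none). Each returns a list of dicts, best first, with "confidence" (0 to 1); they miss things now and then, are a little off and sometimes report something else, mostly with a low value. They report only what shows in the picture. A call takes as long as a camera call. They do not tell look-alikes from the thing itself.
- cut_out(query, picture): "mask" (480x640 bool, what is visible of it) and "bbox" ([centre column, centre row, width, height] in pixels, round what is visible of it).
The state is a dict: "clock": time; "joint_pos": joint angles; "joint_velocities": joint speeds; "effort": joint torques, N m; "eef_pos": TCP position; "tool_rot": TCP orientation; "wrist_force": force on the tool from outside, world axes, zero at the start; "wrist_torque": the same for the moment, N m; "gripper_width": finger opening in m.
Only numpy, scipy, OpenCV 4.12 (cv2) and the standard library are available. Lean on these libraries where they do the work, as an engineer would, in place of code of your own. Each camera call takes 0.05 s, during which the arm holds its last target. There are 200 camera calls.

## Working session

There is one attempt and no reset: what is moved stays moved. The work goes in short steps, Python scripts to look and compute and a tool call to move; the robot and the scene stay as the last step left them, time stands still between calls to the robot, and variables do not carry over. Pictures are saved under pics/ and viewed, about 8 in all and at most 12, crops included, and the job is handed in when it is done.

Besides the shell and the picture viewer there is one more tool, called after "Call:" as name(argument=value, ...), one argument or row to a line, values as JSON. move_arm: Moves the arm, as the interface text tells. Its arguments: {"type":"object","properties":{"series":{"type":"array"},"claw":{"type":"number"},"grip_force":{"type":"number"}},"required":["series"]}

```bash
mkdir -p pics; ls
python3 - <<'E'
from station import *
import cv2,numpy as np
print(get_obs())
fs=[]
for n in ["scene","top","wrist"]:
    p=get_image(n); cv2.imwrite(f"pics/{n}0.png",p["frame"][:,:,::-1]); 
    print(n,p["fx"],p["cx"],p["cy"],p["distortion"],p.get("cam_to_world",p.get("mount")))
    for q in (["base","tray","jar","tin"] if n!="wrist" else []):
        for d in cut_out(q,p)[:3]: print(q,round(d["confidence"],2),np.round(d["bbox"]))
E
```

```text
pics
{'clock': 0.0, 'joint_pos': array([ 1.06298841e+00,  2.87169326e-01,  1.57819608e+00,  1.28352167e-05,
        1.27865941e+00, -1.50031556e-01]), 'joint_velocities': array([ 6.91583949e-05, -7.68802062e-04,  1.28888360e-03, -2.12648797e-03,
        1.38829527e-04, -1.03805286e-03]), 'effort': array([ 1.02975893e-03, -4.05977225e+01, -2.92629164e+01, -9.38706103e-05,
        5.83382905e-03,  9.47963628e-06]), 'eef_pos': array([0.23624195, 0.63202864, 0.40333393]), 'tool_rot': array([-0.55886469, -3.09067191,  0.00360848]), 'wrist_force': array([-0.30194549,  0.21761335,  0.21054058]), 'wrist_torque': array([ 0.01456318, -0.01572034,  0.02105687]), 'gripper_width': 0.0852459523253333}
scene 553.9220728105387 322.0531545042184 240.30319927154895 [-0.0980299  0.         0.         0.         0.       ] [[-0.70301426 -0.52459138  0.48018209  1.05464339]
 [ 0.71092589 -0.5004923   0.49405652  0.50940973]
 [-0.01885035  0.68870266  0.72479881  0.93744726]
 [ 0.          0.          0.          1.        ]]
base 0.91 [427. 338.  85. 101.]
base 0.83 [534. 282.  79.  82.]
base 0.83 [334. 
[... 346 characters left out ...]
2  0.18518238  0.98246483  1.26879845]
 [ 0.          0.          0.          1.        ]]
base 0.96 [187. 362.  62.  87.]
base 0.84 [406. 346.  66.  80.]
base 0.77 [220. 258.  61.  73.]
tray 0.84 [390. 238.  75.  76.]
tray 0.31 [238. 166.  28.  32.]
jar 0.63 [287. 182.  21.  33.]
tin 0.68 [327. 186.  22.  30.]
wrist 423.5782057651138 318.33708453763273 231.74806073531312 [0.01387505 0.         0.         0.         0.        ] [[-4.18697828e-04  9.63390190e-01  2.68102902e-01  6.80353907e-02]
 [ 9.99999363e-01  1.22275692e-04  1.12232414e-03 -5.03699579e-04]
 [ 1.04845360e-03  2.68103201e-01 -9.63389627e-01  3.13414186e-02]
 [ 0.00000000e+00  0.00000000e+00  0.00000000e+00  1.00000000e+00]]
```

View pics/scene0.png

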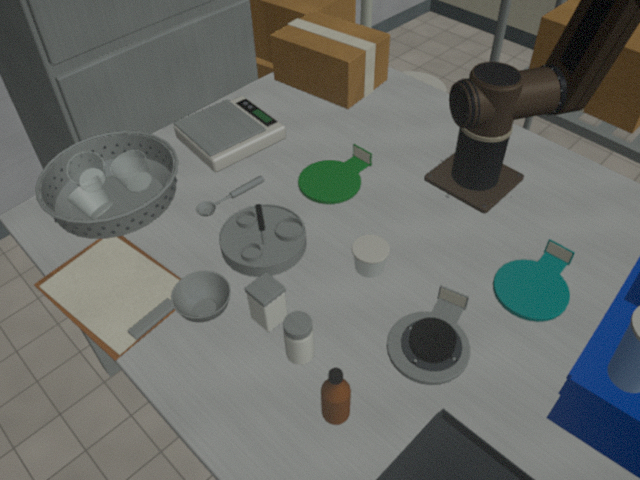

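View pics/top0.png

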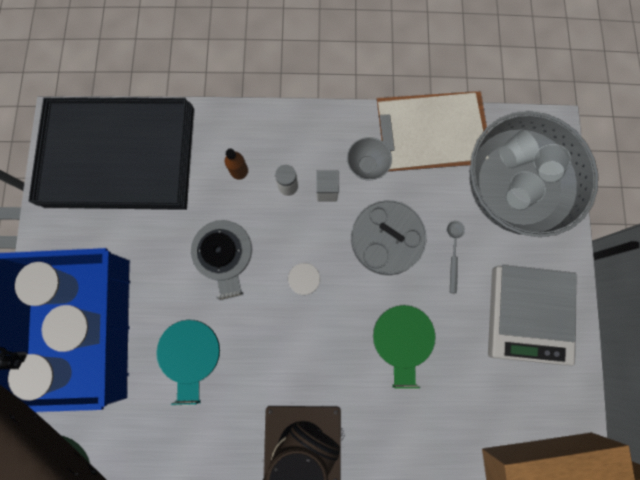

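The scene has three candidates for the base:
- Silver with a black bearing, scene (432,346) / top (220,250). This is the real one.
- Green, (330,181) in the scene view.
- Turquoise, (531,290) in the scene view.

There are two for the jar:
- Round, scene (299,338) / top (286,180). This is the jar.
- Square tin, scene (267,302).

The tray is at top (388,238), with its wide well at (376,255).

```bash
cat > h.py <<'E'
from station import *
import cv2,numpy as np
from scipy.spatial.transform import Rotation as R
F=np.diag([1.,-1,-1,1])
def snap(n):
    o=get_obs(); p=get_image(n)
    if "mount" in p:
        T=np.eye(4);T[:3,:3]=R.from_rotvec(o["tool_rot"]).as_matrix();T[:3,3]=o["eef_pos"]
        p["cam_to_world"]=T@np.array(p["mount"])
    p["C"]=np.array(p["cam_to_world"])@F
    p["K"]=np.array([[p["fx"],0,p["cx"]],[0,p["fy"],p["cy"]],[0,0,1]])
    return p
def w(p,uv,z):
    n=cv2.undistortPoints(np.array(uv,float).reshape(-1,1,2),p["K"],np.array(p["distortion"]))[:,0]
    d=np.c_[n,np.ones(len(n))]@p["C"][:3,:3].T; c=p["C"][:3,3]
    return (c+d*((z-c[2])/d[:,2])[:,None])[:,:2]
def proj(p,X):
    i=np.linalg.inv(p["C"]); return cv2.projectPoints(np.array(X,float).reshape(-1,3),cv2.Rodrigues(i[:3,:3])[0],i[:3,3],p["K"],np.array(p["distortion"]))[0][:,0]
E
python3 - <<'E'
from h import *
for n in ["top","scene"]:
    p=snap(n)
    cv2.imwrite(f"pics/{n}1.png",p["frame"][:,:,::-1])
    for q,z in [("tray",.036),("jar",.105),("tin",.1)]:
        d=cut_out(q,p)
        if d:
            m=d[0]["mask"].astype(np.uint8); c=max(cv2.findContours(m,0,1)[0],key=cv2.contourArea)[:,0]
            print(n,q,np.round(np.mean(w(p,c,z),0),3), "minenc",np.round(cv2.minEnclosingCircle(w(p,c,z).astype(np.float32))[0],3))
    d=[x for x in cut_out("base",p)]
    for x in d[:3]:
        m=x["mask"]; g=p["frame"].max(2)<45
        mm=(m&g)
        if mm.sum()>200:
            ys,xs=np.nonzero(mm); print("bearing",np.round(w(p,[[xs.mean(),ys.mean()]],.044),3),mm.sum())
if 1:
    p0=p
t=snap("top")
print("card", w(t,[[230,293]],.04),"handle ends",w(t,[[381,224],[402,240]],.1),"well",w(t,[[376,255]],.045),"jarlid",w(t,[[285.5,173]],.105),"tinlid",w(t,[[327.5,178]],.1),"tub",w(t,[[304,279]],.06),"bowl",w(t,[[370,157]],.055),"cruet",w(t,[[232,155]],.14))
print("scene card",w(p0,[[453,297]],.045),"jar lid",w(p0,[[298,322]],.105),"handle",w(p0,[[258,207],[263,228]],.1))
E
```

```text
top tray [ 0.532 -0.216] minenc [ 0.534 -0.216]
top jar [0.665 0.052] minenc [0.665 0.052]
top tin [ 0.654 -0.052] minenc [ 0.654 -0.051]
scene tray [ 0.547 -0.205] minenc [ 0.545 -0.207]
scene jar [0.701 0.078] minenc [0.702 0.077]
card [[0.3804205 0.1931219]] handle ends [[ 0.55390754 -0.19033958]
 [ 0.51342557 -0.24290745]] well [[ 0.48346415 -0.18330655]] jarlid [[0.68321142 0.05376018]] tinlid [[ 0.67314563 -0.05389996]] tub [[0.41676854 0.00269039]] bowl [[ 0.74946791 -0.16833554]] cruet [[0.71654522 0.18596035]]
scene card [[0.39284392 0.20460847]] jar lid [[0.67961231 0.05476368]] handle [[ 0.52554287 -0.23632347]
 [ 0.56125542 -0.17840779]]
```

```bash
cat >> h.py <<'E'
def plan(x,y,z,yaw,step=.05,turn=.18,dz0=None):
    """rows from the present pose to TCP x,y,z with tool y axis at world angle yaw (mod pi); tool down"""
    o=get_obs(); M=R.from_rotvec(o["tool_rot"]).as_matrix(); a=np.arctan2(M[1,1],M[0,1])
    dy=(yaw-a+np.pi/2)%np.pi-np.pi/2      # world turn; tool turn is -dy
    D=np.array([x,y,z])-o["eef_pos"]
    n=max(1,int(np.ceil(max(np.linalg.norm(D)/step,abs(dy)/turn))))
    pos=o["eef_pos"].copy();rows=[]
    for k in range(n):
        ty=np.array([np.cos(a),np.sin(a),0]);tz=np.array([0,0,-1.]);tx=np.cross(ty,tz)
        B=np.c_[tx,ty,tz]; rem=(np.array([x,y,z])-pos)/(n-k)
        s=np.round(B.T@rem,4); pos=pos+B@s; rows.append([*map(float,s),round(float(-dy/n),3)]); a+=dy/n
    print("at",np.round(o["eef_pos"],4),"t",o["clock"],"turn",round(dy,3),"j6",o["joint_pos"][5]); print(rows)
E
python3 - <<'E'
from h import *
p=snap("top")
print(w(p,[[220,249]],.044))
b=w(p,[[220,249]],.044)[0]
M=R.from_rotvec(get_obs()["tool_rot"]).as_matrix(); print(M.round(2), np.arctan2(M[1,1],M[0,1]))
plan(b[0],b[1]-.0,.42,np.arctan2(M[1,1],M[0,1]))
E
```

```text
[[0.49427718 0.22386105]]
[[-0.94  0.35  0.  ]
 [ 0.35  0.94  0.  ]
 [-0.    0.   -1.  ]] 1.213052824631475
at [0.2364 0.6323 0.4047] t 1.15 turn 0.0 j6 -0.15004385440387744
[[-0.0385, -0.0292, -0.0015, -0.0], [-0.0385, -0.0292, -0.0015, -0.0], [-0.0384, -0.0292, -0.0015, -0.0], [-0.0385, -0.0292, -0.0015, -0.0], [-0.0384, -0.0292, -0.0015, -0.0], [-0.0385, -0.0292, -0.0016, -0.0], [-0.0384, -0.0293, -0.0015, -0.0], [-0.0385, -0.0292, -0.0016, -0.0], [-0.0384, -0.0293, -0.0015, -0.0], [-0.0385, -0.0292, -0.0016, -0.0]]
```

Call:
move_arm(
  series=[
    [[-0.0385,-0.0292,-0.0015,0],[-0.0385,-0.0292,-0.0015,0],[-0.0385,-0.0292,-0.0015,0],[-0.0385,-0.0292,-0.0015,0],[-0.0385,-0.0292,-0.0015,0],[-0.0385,-0.0292,-0.0015,0],[-0.0385,-0.0292,-0.0015,0],[-0.0385,-0.0292,-0.0015,0],[-0.0385,-0.0292,-0.0015,0],[-0.0385,-0.0292,-0.0015,0],[0,0,0,0],[0,0,0,0]],
  ],
  claw=1,
)

```text
clock: 2.65
eef_pos: [0.4946, 0.224, 0.4197]
tool_rot: [-0.56, -3.091, -0.001]
wrist_force: [-0.7, 0.4, 0.3]
gripper_width: 0.0852
```

Run:
```python
from h import *
import pickle
p=snap("wrist"); pickle.dump(p,open("basepic.pkl","wb"))
cv2.imwrite("pics/wbase.png",p["frame"][:,:,::-1])
print(get_obs()["eef_pos"])
f=p["frame"]; u=proj(p,[[.494,.224,.044]])[0]; print(u)
c=[int(u[0]),int(u[1])]; r=110
cr=f[max(0,c[1]-r):c[1]+r,max(0,c[0]-r):c[0]+r]
g=np.clip(cr.astype(float)*3,0,255).astype(np.uint8)
both=np.hstack([cv2.resize(cr,(400,400),interpolation=2)]+[cv2.resize(g,(400,400),interpolation=2)])
cv2.imwrite("pics/wbase_c.png",both[:,:,::-1]); print(c,r)
```

```text
[0.49428979 0.22448779 0.41964409]
[319.07261453 198.91083069]
[319, 198] 110
```

View pics/wbase_c.png

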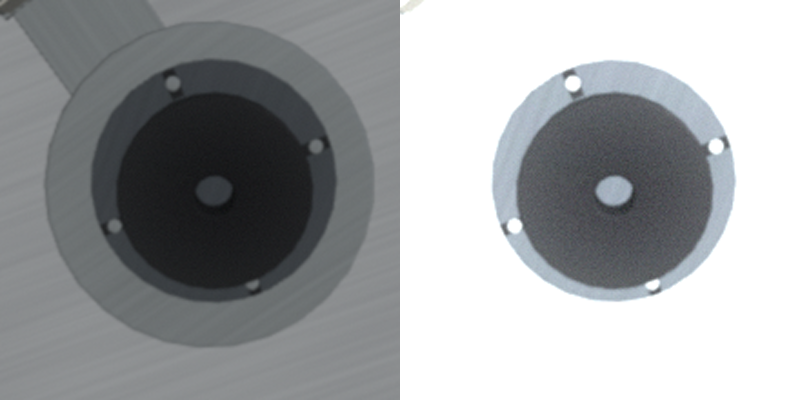

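The wrist view shows the real silver base, with the bearing's hole at crop (214,192) and the holder arm toward the upper left. Next I'll fit the circles and the card direction.

Run:
```python
from h import *
import pickle
p=pickle.load(open("basepic.pkl","rb")); f=p["frame"]; g=cv2.GaussianBlur(f,(3,3),0).max(2).astype(int)
def circ(pts,z):
    q=w(p,pts,z); A=np.c_[2*q,np.ones(len(q))]; s=np.linalg.lstsq(A,(q**2).sum(1),rcond=None)[0]
    r=np.sqrt(s[2]+s[0]**2+s[1]**2); res=np.hypot(*(q-s[:2]).T)-r; return s[:2],r,res,q
c=np.array([319,193.]); 
def radial(th,lo,hi,thr,up=True):
    P=[]
    for a in th:
        rr=np.arange(lo,hi,.25); xs=c[0]+rr*np.cos(a); ys=c[1]+rr*np.sin(a)
        v=cv2.remap(f.max(2).astype(np.float32),xs.astype(np.float32)[None],ys.astype(np.float32)[None],1)[0]
        v=cv2.GaussianBlur(v[None],(9,1),0)[0]; k=np.argmax(np.gradient(v)) if up else np.argmin(np.gradient(v)); P.append([xs[k],ys[k]])
    return np.array(P)
th=np.linspace(0,2*np.pi,120,endpoint=False)
# black disc edge (r~54px), flange edge(~66), steel disc(~90)
for nm,lo,hi,z in [("black",46,60,.044),("steel",80,102,.014)]:
    P=radial(th,lo,hi,0); s,r,res,q=circ(P,z)
    for _ in range(5):
        k=abs(res)<.0015; s,r,_2,_3=circ(P[k],z); res=np.hypot(*(q-s).T)-r
    print(nm,s.round(4),r.round(4),k.sum())
    if nm=="black": hb=s
    else: sb=s
# hole mouth: brightness rows/cols near the centre
print(f.max(2)[180:206,308:332])
im=f.copy()
for a,col in [(13,(255,0,0))]:
    d=np.radians(a); ax=np.array([np.cos(d),np.sin(d)])
    for t in [-.032,0,.032]:
        X=sb-.127*ax+t*np.array([-ax[1],ax[0]]); u=proj(p,[[*X,.056]])[0]; print("card pt",u); cv2.circle(im,tuple(int(v) for v in u),2,col,-1)
cv2.imwrite("pics/wcard.png",cv2.resize(im[0:220,140:400],None,fx=3,fy=3)[:,:,::-1][:600])
```

```text
black [0.4926 0.2307] 0.0445 79
steel [0.4968 0.2273] 0.081 120
[[27 27 29 28 27 26 25 28 28 28 28 27 26 26 25 25 26 25 26 25 26 25 28 27]
 [29 26 27 28 25 27 27 26 26 26 25 29 28 29 26 27 30 26 29 26 25 24 27 25]
 [25 28 26 26 26 29 25 27 27 25 25 27 28 27 24 25 25 25 27 27 27 26 26 26]
 [29 27 26 29 27 25 27 26 24 26 28 25 24 26 27 27 22 25 26 26 26 24 25 28]
 [30 26 30 26 25 24 25 25 29 25 25 27 28 23 27 27 32 34 35 37 35 36 31 27]
 [28 29 29 29 30 28 28 26 26 22 26 25 26 31 37 46 53 54 55 55 57 55 50 40]
 [28 27 28 24 27 25 27 28 28 26 25 28 32 43 54 59 60 64 65 64 64 63 62 55]
 [28 28 26 26 28 28 27 25 25 26 29 40 53 57 62 64 63 64 65 64 64 65 62 62]
 [32 25 24 25 25 26 26 26 25 28 39 52 61 62 63 63 63 63 65 66 65 65 63 62]
 [25 29 27 25 25 28 26 26 25 34 50 59 62 63 64 65 63 63 65 64 62 64 63 63]
 [25 27 25 27 28 28 27 25 29 43 57 62 63 62 63 62 63 65 66 64 63 63 62 63]
 [26 26 27 26 26 27 26 28 35 50 59 61 62 64 64 63 63 65 66 63 65 63 62 62]
 [27 26 27 26 28 27 25 29 39 55 63 62 63 63 63 64 63 64 66 65 63 62 63 63]
 [23 28 28 26 27 26 26 28 39 57 63 62 63 63 64 63 63 65 65 64
[... 322 characters left out ...]
29 28 28 26 26 27 25 21 28 40 54 61 64 65 65 63 63 63 62 64 65 61]
 [27 28 27 25 28 28 26 27 26 21 24 28 39 51 58 60 62 62 60 61 62 60 56 49]
 [30 26 28 26 27 27 25 27 27 27 23 20 24 32 39 47 51 51 53 52 49 47 40 32]
 [27 28 26 27 26 27 27 28 27 25 26 23 22 22 28 29 33 35 37 33 33 31 25 21]
 [28 30 29 26 29 27 25 26 29 28 26 26 22 24 23 22 23 22 25 24 22 24 20 18]
 [30 26 29 27 26 26 26 28 26 29 26 26 23 24 24 22 23 23 23 20 22 18 18 19]
 [29 28 27 27 27 27 28 27 26 28 31 28 26 24 22 22 22 23 21 24 21 23 21 21]
 [25 26 28 28 27 27 27 26 28 30 30 26 28 28 27 26 24 21 20 23 23 24 22 24]]
card pt [194.09002538  86.86990254]
card pt [228.67171522  61.33206617]
card pt [264.31672255  34.938771  ]
```

View pics/wcard.png

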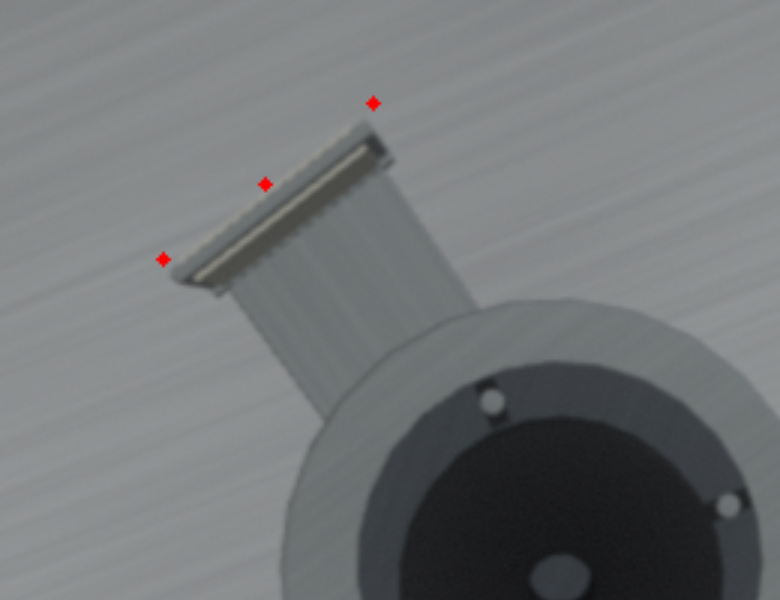

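Run:
```python
from h import *
import pickle
p=pickle.load(open("basepic.pkl","rb"))
print("hole",w(p,[[327,195.3]],.044).round(4))
e=lambda L,z:w(p,[[x/3+140,y/3] for x,y in L],z)
for L,z in [([(368,124),(178,272)],.05),([(380,170),(475,303)],.006),([(232,290),(325,418)],.006)]:
    q=e(L,z); d=q[1]-q[0]; print(q.round(4),np.degrees(np.arctan2(d[1],d[0])).round(1),np.hypot(*d).round(4))
o=get_obs();a=1.213
plan(.534,-.216,.36,np.radians(142))
```

```text
hole [[0.4935 0.2312]]
[[0.3682 0.2268]
 [0.3831 0.1687]] -75.6 0.06
[[0.3721 0.2227]
 [0.4145 0.2347]] 15.8 0.044
[[0.3868 0.1708]
 [0.4291 0.1817]] 14.4 0.0436
at [0.4943 0.2245 0.4196] t 2.7 turn 1.265 j6 -0.9744531279404576
[[-0.0212, -0.0443, 0.0066, -0.141], [-0.0148, -0.0469, 0.0066, -0.141], [-0.0081, -0.0485, 0.0066, -0.141], [-0.0013, -0.0491, 0.0066, -0.141], [0.0056, -0.0488, 0.0066, -0.141], [0.0124, -0.0475, 0.0067, -0.141], [0.019, -0.0454, 0.0066, -0.141], [0.0251, -0.0422, 0.0067, -0.141], [0.0308, -0.0383, 0.0066, -0.141]]
```

```bash
sed -i 's|dy=(yaw-a+np.pi/2)%np.pi-np.pi/2.*|dy=yaw-a  # no wrap; tool turn is -dy|' h.py
python3 - <<'E'
from h import *
plan(.534,-.216,.38,-.663)
E
```

```text
at [0.4943 0.2245 0.4196] t 2.7 turn -1.877 j6 -0.9744531279404576
[[-0.0174, -0.0363, 0.0036, 0.171], [-0.0233, -0.0328, 0.0036, 0.171], [-0.0285, -0.0283, 0.0036, 0.171], [-0.0329, -0.0231, 0.0036, 0.171], [-0.0364, -0.0172, 0.0036, 0.171], [-0.0387, -0.0107, 0.0036, 0.171], [-0.04, -0.004, 0.0036, 0.171], [-0.0401, 0.0028, 0.0036, 0.171], [-0.039, 0.0096, 0.0036, 0.171], [-0.0369, 0.0161, 0.0036, 0.171], [-0.0336, 0.0221, 0.0036, 0.171]]
```

Call:
move_arm(
  series=[
    [[-0.0174,-0.0363,0.0036,0.171],[-0.0233,-0.0328,0.0036,0.171],[-0.0285,-0.0283,0.0036,0.171],[-0.0329,-0.0231,0.0036,0.171],[-0.0364,-0.0172,0.0036,0.171],[-0.0387,-0.0107,0.0036,0.171],[-0.04,-0.004,0.0036,0.171],[-0.0401,0.0028,0.0036,0.171],[-0.039,0.0096,0.0036,0.171],[-0.0369,0.0161,0.0036,0.171],[-0.0336,0.0221,0.0036,0.171],[0,0,0,0]],
  ],
)

```text
clock: 4.2
eef_pos: [0.5336, -0.2175, 0.3797]
tool_rot: [-2.827, -1.369, 0.001]
wrist_force: [0.9, -0.5, 0.4]
gripper_width: 0.0854
```

Run:
```python
from h import *
import pickle
p=snap("wrist"); f=p["frame"]; pickle.dump(p,open("traypic.pkl","wb"))
cv2.imwrite("pics/wtray.png",f[:,:,::-1])
o=get_obs(); print(o["clock"],o["eef_pos"],o["joint_pos"][5])
for q in ["handle","tray","well"]:
    for d in cut_out(q,p)[:1]:
        m=d["mask"]; print(q,d["confidence"],d["bbox"],m.sum())
# black bar
m=((f.max(2)<60)).astype(np.uint8); n,l,s,c=cv2.connectedComponentsWithStats(m)
for i in range(1,n):
    if s[i,4]>300:
        r=cv2.minAreaRect(np.argwhere(l==i)[:,::-1].astype(np.float32)); q=w(p,cv2.boxPoints(r),.098); print(c[i],s[i],r,"\n",q.round(4))
```

```text
4.25 [ 0.53354972 -0.21633259  0.37977316] 0.10524438101796264
handle 0.63 [325.1, 198.2, 266.1, 262.9] 53724
tray 0.79 [325.1, 197.0, 261.5, 264.2] 53142
[323.319765   224.54217373] [ 309  169   29  113 2383] ((323.1819763183594, 224.98667907714844), (112.86898803710938, 22.014318466186523), 85.8150863647461) 
 [[ 0.5508 -0.1859]
 [ 0.5615 -0.1932]
 [ 0.5219 -0.2525]
 [ 0.5103 -0.2447]]
[320.47153455 421.95646957] [    0   299   640   181 59177] ((319.5, 389.0), (180.0, 639.0), 90.0) 
 [[ 0.3453 -0.1286]
 [ 0.6644 -0.381 ]
 [ 0.5985 -0.5086]
 [ 0.2364 -0.2222]]
```

View pics/wtray.png

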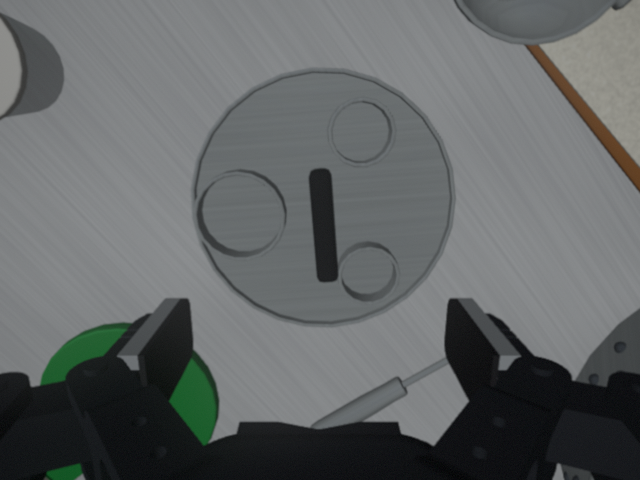

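Clear view: the bar at (323,225) with the wide well to its left at (242,212). So tray x lies along tool y at about -0.595 rad. Descending to grip.

Run:
```python
from h import *
plan(.536,-.219,.243,-.595,step=.025)
```

```text
at [ 0.5335 -0.2151  0.3802] t 4.4 turn 0.07 j6 0.10538102178889808
[[-0.0002, 0.0007, 0.0229, -0.012], [-0.0003, 0.0007, 0.0229, -0.012], [-0.0003, 0.0007, 0.0228, -0.012], [-0.0003, 0.0007, 0.0229, -0.012], [-0.0003, 0.0008, 0.0228, -0.012], [-0.0002, 0.0007, 0.0229, -0.012]]
```

Call:
move_arm(
  series=[
    [[-0.0003,0.0007,0.0229,-0.012],[-0.0003,0.0007,0.0229,-0.012],[-0.0003,0.0007,0.0229,-0.012],[-0.0003,0.0007,0.0229,-0.012],[-0.0003,0.0007,0.0229,-0.012],[-0.0003,0.0007,0.0229,-0.012],[0,0,0,0]],
  ],
)

```text
clock: 5.28
eef_pos: [0.535, -0.2189, 0.2409]
tool_rot: [-2.771, -1.472, 0.003]
wrist_force: [-0.5, 0.9, 0.5]
gripper_width: 0.0853
```

Call:
move_arm(
  series=[
    [[0,0,0,0],[0,0,0,0],[0,0,0,0],[0,0,0,0],[0,0,0,0],[0,0,0,0],[0,0,0,0],[0,0,0,0]],
  ],
  claw=0,
  grip_force=80,
)

```text
clock: 6.28
eef_pos: [0.5357, -0.2208, 0.2436]
tool_rot: [2.776, 1.471, 0.0]
wrist_force: [-2.7, 0.9, 5.4]
gripper_width: 0.0125
```

Run:
```python
from h import *
p=snap("wrist"); cv2.imwrite("pics/wgrip.png",p["frame"][:,:,::-1])
o=get_obs(); print(o["eef_pos"],o["wrist_force"],o["wrist_torque"],o["gripper_width"])
```

```text
[ 0.5357385  -0.22076482  0.24352522] [-2.55724394  1.22177071  6.02710265] [ 0.22605289  0.39920003 -0.03610392] 0.012459116566672557
```

View pics/wgrip.png

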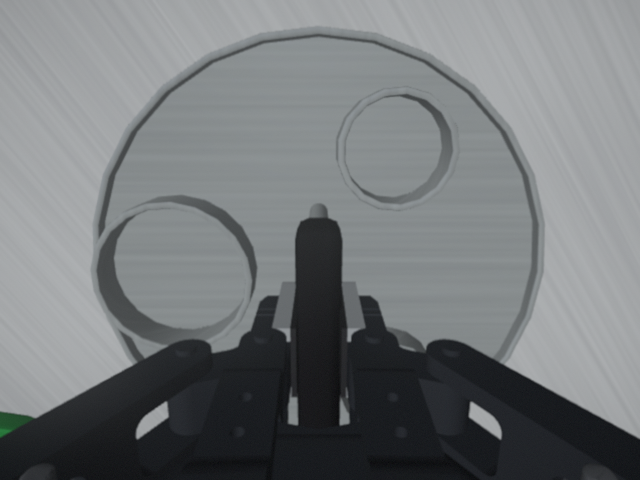

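Gripped, with the bar centred in the jaws at (318,300). Now I'll find the tray's axis relative to the tool from the rim circle, then plan the lift.

Run:
```python
from h import *
p=snap("wrist"); f=cv2.GaussianBlur(p["frame"],(3,3),0).max(2).astype(np.float32)
from scipy.optimize import least_squares
o=get_obs(); c0=o["eef_pos"][:2]; P=[]
for a in np.linspace(0,2*np.pi,360,endpoint=False):
    rr=np.arange(.09,.108,.0004); X=np.c_[c0[0]+rr*np.cos(a),c0[1]+rr*np.sin(a),np.full(len(rr),.036)]
    u=proj(p,X); 
    if u[:,1].min()<3 or u[:,1].max()>300 or u[:,0].min()<3 or u[:,0].max()>636: continue
    v=cv2.remap(f,u[:,:1].astype(np.float32),u[:,1:].astype(np.float32),1)[:,0]; k=np.argmax(np.abs(np.gradient(v))); P.append(X[k,:2])
P=np.array(P); s=least_squares(lambda s:np.hypot(*(P-s[:2]).T)-s[2],[*c0,.1],loss="soft_l1",f_scale=.001).x
M=R.from_rotvec(o["tool_rot"]).as_matrix()
print(len(P),s,"offset in tool x,y",(M.T@np.array([*(s[:2]-c0),0]))[:2], "yaw",np.arctan2(M[1,1],M[0,1]))
# well direction
```

```text
182 [ 0.53564103 -0.22177552  0.0956089 ] offset in tool x,y [-0.00089071  0.00047418] yaw -0.5960482777886876
```

Call:
move_arm(
  series=[
    [[0,0,-0.008,0],[0,0,-0.015,0],[0,0,-0.025,0],[0,0,-0.03,0],[0,0,-0.03,0],[0,0,-0.02,0],[0,0,0,0],[0,0,0,0]],
  ],
)

```text
clock: 7.38
eef_pos: [0.5352, -0.2204, 0.3691]
tool_rot: [-2.774, -1.47, 0.002]
wrist_force: [-0.3, 0.0, -6.2]
gripper_width: 0.0127
```

Run:
```python
from h import *
p=snap("wrist"); cv2.imwrite("pics/wlift.png",p["frame"][:,:,::-1])
o=get_obs(); print(o["eef_pos"],o["wrist_force"],o["wrist_torque"],o["gripper_width"])
plan(.493,.231,.37,.258,step=.045,turn=.12)
```

```text
[ 0.53510273 -0.22036613  0.36861939] [-0.03377953 -0.24534102 -6.24800839] [-0.03597142 -0.05380899 -0.00758445] 0.012699477590491906
at [ 0.5351 -0.2204  0.3686] t 7.425 turn 0.854 j6 0.03011949721565113
[[0.0318, -0.0262, -0.0001, -0.078], [0.0337, -0.0237, -0.0001, -0.078], [0.0355, -0.021, -0.0001, -0.078], [0.037, -0.0181, -0.0001, -0.078], [0.0383, -0.0152, -0.0001, -0.078], [0.0394, -0.0122, -0.0001, -0.078], [0.0402, -0.0091, -0.0002, -0.078], [0.0408, -0.006, -0.0001, -0.078], [0.0411, -0.0028, -0.0002, -0.078], [0.0412, 0.0004, -0.0001, -0.078], [0.041, 0.0036, -0.0002, -0.078]]
```

Call:
move_arm(
  series=[
    [[0.0318,-0.0262,0,-0.078],[0.0337,-0.0237,0,-0.078],[0.0355,-0.021,0,-0.078],[0.037,-0.0181,0,-0.078],[0.0383,-0.0152,0,-0.078],[0.0394,-0.0122,0,-0.078],[0.0402,-0.0091,0,-0.078],[0.0408,-0.006,0,-0.078],[0.0411,-0.0028,0,-0.078],[0.0412,0.0004,0,-0.078],[0.041,0.0036,0,-0.078],[0,0,0,0]],
  ],
)

```text
clock: 8.93
eef_pos: [0.4917, 0.2328, 0.369]
tool_rot: [-1.906, -2.494, 0.003]
wrist_force: [-0.6, -1.6, -5.5]
gripper_width: 0.0128
```

Run:
```python
from h import *
p=snap("scene"); cv2.imwrite("pics/s_over.png",p["frame"][200:440,300:540][:,:,::-1].repeat(2,0).repeat(2,1))
o=get_obs(); print(o["eef_pos"],o["wrist_force"],o["wrist_torque"],o["gripper_width"])
plan(.493,.231,.295,.258,step=.02,turn=.12)
```

```text
[0.49202296 0.23157854 0.36897579] [ 0.6262363   0.39781214 -5.90626817] [-0.05913618  0.00267659  0.03980853] 0.013036503880680363
at [0.492  0.2316 0.369 ] t 8.975 turn -0.006 j6 -0.010770398213861538
[[-0.0002, 0.0002, 0.0185, 0.002], [-0.0002, 0.0002, 0.0185, 0.002], [-0.0002, 0.0002, 0.0185, 0.002], [-0.0002, 0.0002, 0.0185, 0.002]]
```

View pics/s_over.png

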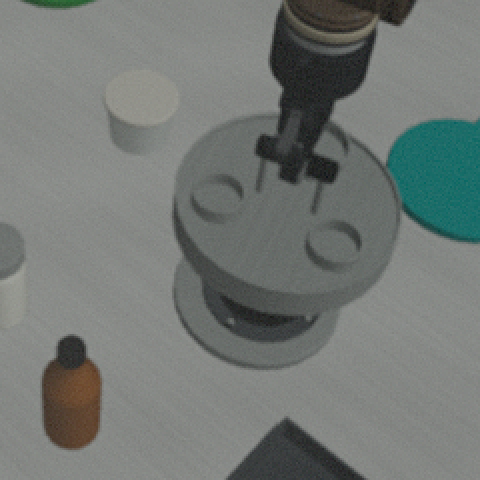

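The wide well (hidden by the arm) is on the robot/card side, and the tray hangs level over the base. Lowering to just above contact, then feeling.

Call:
move_arm(
  series=[
    [[0,0,0.02,0],[0,0,0.02,0],[0,0,0.02,0],[0,0,0.016,0],[0,0,0,0],[0,0,0,0]],
  ],
)

```text
clock: 9.72
eef_pos: [0.4931, 0.2304, 0.2954]
tool_rot: [1.912, 2.491, 0.001]
wrist_force: [-0.4, -0.6, -5.0]
gripper_width: 0.0128
```

Call:
move_arm(
  series=[
    [[0,0,0.003,0],[0,0,0.003,0],[0,0,0.003,0],[0,0,0.002,0],[0,0,0,0],[0,0,0,0]],
  ],
)

```text
clock: 10.48
eef_pos: [0.4927, 0.2306, 0.2838]
tool_rot: [1.912, 2.493, 0.0]
wrist_force: [-0.3, -0.0, -6.4]
gripper_width: 0.0125
```

Call:
move_arm(
  series=[
    [[0,0,0.002,0],[0,0,0.002,0],[0,0,0,0],[0,0,0,0]],
  ],
)

```text
clock: 10.98
eef_pos: [0.4928, 0.2306, 0.2797]
tool_rot: [1.912, 2.492, 0.001]
wrist_force: [-0.4, 0.8, -6.9]
gripper_width: 0.0127
```

Call:
move_arm(
  series=[
    [[0,0,0.002,0],[0,0,0.002,0],[0,0,0.002,0],[0,0,0,0],[0,0,0,0]],
  ],
)

```text
clock: 11.6
eef_pos: [0.4928, 0.2306, 0.2737]
tool_rot: [1.912, 2.492, 0.001]
wrist_force: [2.7, 0.9, -6.2]
gripper_width: 0.0127
```

The spindle is in the hole, about 10 mm below riding height, with a small side force. Continuing down gently.

Call:
move_arm(
  series=[
    [[0,0,0.002,0],[0,0,0.002,0],[0,0,0.002,0],[0,0,0,0],[0,0,0,0]],
  ],
)

```text
clock: 12.22
eef_pos: [0.4928, 0.2306, 0.2677]
tool_rot: [1.912, 2.492, 0.001]
wrist_force: [3.1, 0.9, -5.5]
gripper_width: 0.0127
```

Call:
move_arm(
  series=[
    [[0,0,0.002,0],[0,0,0.002,0],[0,0,0.001,0],[0,0,0,0],[0,0,0,0]],
  ],
)

```text
clock: 12.85
eef_pos: [0.4928, 0.2306, 0.2628]
tool_rot: [1.912, 2.492, 0.001]
wrist_force: [4.1, 0.4, -5.4]
gripper_width: 0.0127
```

Call:
move_arm(
  series=[
    [[0,0,0.001,0],[0,0,0.001,0],[0,0,0.001,0],[0,0,0,0],[0,0,0,0]],
  ],
)

```text
clock: 13.48
eef_pos: [0.4932, 0.2308, 0.2615]
tool_rot: [1.912, 2.492, 0.001]
wrist_force: [-0.3, -0.5, 5.5]
gripper_width: 0.0124
```

Home: z is 0.2615 as predicted, with upward support of 5.5 N. Releasing and rising.

Call:
move_arm(
  series=[
    [[0,0,0,0],[0,0,0,0],[0,0,0,0],[0,0,0,0],[0,0,0,0],[0,0,0,0]],
  ],
  claw=1,
)

```text
clock: 14.22
eef_pos: [0.4927, 0.2306, 0.2597]
tool_rot: [-1.912, -2.493, 0.0]
wrist_force: [-0.2, 0.3, 0.4]
gripper_width: 0.0855
```

Call:
move_arm(
  series=[
    [[0,0,-0.01,0],[0,0,-0.02,0],[0,0,-0.03,0],[0,0,-0.04,0],[0,0,-0.04,0],[0,0,-0.02,0],[0,0,0,0],[0,0,0,0]],
  ],
)

```text
clock: 15.22
eef_pos: [0.4923, 0.2305, 0.4177]
tool_rot: [-1.911, -2.491, 0.004]
wrist_force: [0.6, -0.0, -0.4]
gripper_width: 0.0855
```

Run:
```python
from h import *
import pickle
p=snap("wrist"); f=p["frame"]; pickle.dump(p,open("seated.pkl","wb"))
o=get_obs(); print(o["clock"],o["eef_pos"],o["wrist_force"])
m=((f.max(2)<60)).astype(np.uint8); n,l,s,c=cv2.connectedComponentsWithStats(m)
for i in range(1,n):
    if 300<s[i,4]<6000:
        r=cv2.minAreaRect(np.argwhere(l==i)[:,::-1].astype(np.float32)); q=w(p,cv2.boxPoints(r),.116); print(c[i],s[i],"\n",q.round(4),q.mean(0))
im=f.copy(); hb=np.array([.493,.231]); a=.258; ax=np.array([np.cos(a),np.sin(a)])
wc=hb-.062*ax
for r,z in [(.031,.064),(.031,.048)]:
    t=np.linspace(0,6.28,60); u=proj(p,np.c_[wc[0]+r*np.cos(t),wc[1]+r*np.sin(t),np.full(60,z)])
    for v in u: cv2.circle(im,(int(round(v[0])),int(round(v[1]))),0,(255,0,0),-1)
cv2.imwrite("pics/wseat.png",cv2.resize(im[:360,60:540],None,fx=1.6,fy=1.6)[:,:,::-1])
```

```text
15.275 [0.49227725 0.23050699 0.41733127] [-0.03132888  1.14862158 -0.02637582]
[121.23529412  64.5426945 ] [ 73   0  61 126 527] 
 [[0.3288 0.2492]
 [0.3504 0.3271]
 [0.3675 0.3253]
 [0.3471 0.2465]] [0.3484804  0.28704256]
[321.5007215  216.21741222] [ 312  164   21  106 2079] 
 [[0.4774 0.2645]
 [0.4896 0.2678]
 [0.5086 0.1994]
 [0.4954 0.1959]] [0.49276128 0.23189628]
```

View pics/wseat.png

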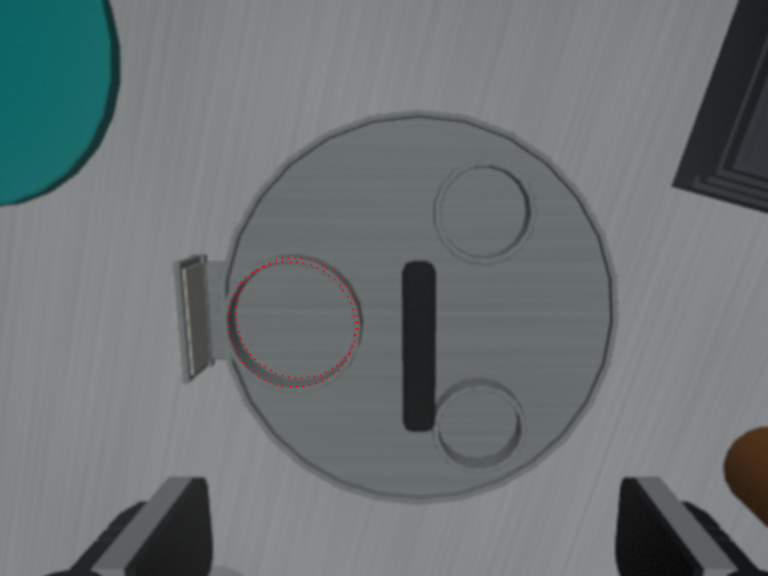

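The tray is home and facing the card: the bar angle gives tray x at 0.256 rad against the base's 0.258, and the predicted well circle overlays the ring at (295,320). Now to the jar.

Run:
```python
from h import *
plan(.681,.054,.40,-.3)
```

```text
at [0.4923 0.2305 0.4173] t 15.275 turn -0.562 j6 -0.010760300644977213
[[-0.0366, 0.0228, 0.0029, 0.094], [-0.0343, 0.0261, 0.0029, 0.094], [-0.0317, 0.0292, 0.0029, 0.094], [-0.0288, 0.032, 0.0029, 0.094], [-0.0257, 0.0345, 0.0029, 0.094], [-0.0223, 0.0368, 0.0028, 0.094]]
```

Call:
move_arm(
  series=[
    [[-0.0366,0.0228,0.0029,0.094],[-0.0343,0.0261,0.0029,0.094],[-0.0317,0.0292,0.0029,0.094],[-0.0288,0.032,0.0029,0.094],[-0.0257,0.0345,0.0029,0.094],[-0.0223,0.0368,0.0028,0.094],[0,0,0,0],[0,0,0,0]],
  ],
)

```text
clock: 16.27
eef_pos: [0.6809, 0.0542, 0.4004]
tool_rot: [-2.528, -1.861, 0.004]
wrist_force: [0.4, 0.4, -0.0]
gripper_width: 0.0851
```

Run:
```python
from h import *
import pickle
p=snap("wrist"); f=p["frame"]; pickle.dump(p,open("jar.pkl","wb"))
o=get_obs(); print(o["clock"],o["eef_pos"])
im=f.copy(); t=np.linspace(0,6.28,80)
for r,z in [(.027,.105),(.028,0)]:
    for v in proj(p,np.c_[.681+r*np.cos(t),.054+r*np.sin(t),np.full(80,z)]): cv2.circle(im,(int(round(v[0])),int(round(v[1]))),0,(255,0,0),-1)
print(proj(p,[[.681,.054,.105]]))
cv2.imwrite("pics/wjar.png",cv2.resize(im[:360,80:560],None,fx=1.6,fy=1.6)[:,:,::-1])
```

```text
16.325 [0.6806768  0.05467219 0.40109839]
[[320.5985883  222.13207606]]
```

View pics/wjar.png

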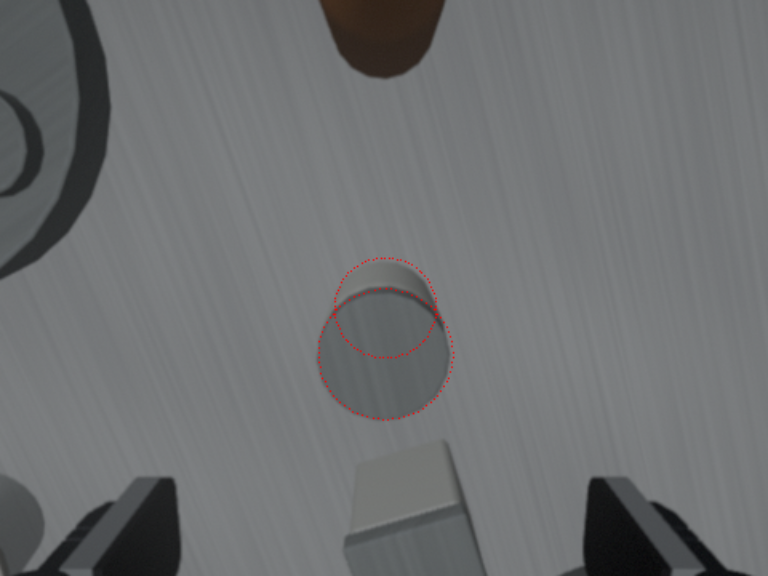

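The overlay fits the round jar (lid centre at crop (386,354)); the square tin is below it and well clear of the jaws. Descending and gripping.

Call:
move_arm(
  series=[
    [[0,0,0.035,0],[0,0,0.035,0],[0,0,0.035,0],[0,0,0.035,0],[0,0,0.027,0],[0,0,0.015,0],[0,0,0,0],[0,0,0,0]],
  ],
)

```text
clock: 17.32
eef_pos: [0.6818, 0.0542, 0.2221]
tool_rot: [2.529, 1.862, 0.003]
wrist_force: [0.5, 0.4, 0.7]
gripper_width: 0.0855
```

Call:
move_arm(
  series=[
    [[0,0,0,0],[0,0,0,0],[0,0,0,0],[0,0,0,0],[0,0,0,0],[0,0,0,0],[0,0,0,0]],
  ],
  claw=0,
  grip_force=45,
)

```text
clock: 18.2
eef_pos: [0.6817, 0.054, 0.222]
tool_rot: [2.53, 1.862, 0.002]
wrist_force: [-2.5, -0.1, 5.6]
gripper_width: 0.0545
```

Call:
move_arm(
  series=[
    [[0,0,-0.01,0],[0,0,-0.025,0],[0,0,-0.035,0],[0,0,-0.035,0],[0,0,-0.035,0],[0,0,-0.02,0],[0,0,0,0],[0,0,0,0]],
  ],
)

```text
clock: 19.2
eef_pos: [0.6808, 0.0539, 0.3781]
tool_rot: [-2.529, -1.861, 0.004]
wrist_force: [0.3, -0.9, -2.7]
gripper_width: 0.0545
```

Run:
```python
from h import *
p=snap("wrist"); cv2.imwrite("pics/wjl.png",p["frame"][:,:,::-1])
s=snap("scene"); cv2.imwrite("pics/sjl.png",cv2.resize(s["frame"][150:420,220:500],None,fx=2,fy=2)[:,:,::-1])
o=get_obs(); print(o["clock"],o["eef_pos"],o["wrist_force"],o["wrist_torque"],o["gripper_width"])
plan(.433,.2155,.40,-1.315)
```

```text
19.3 [0.68085803 0.05396164 0.37763771] [ 0.30273028  0.14952668 -3.00127694] [0.00941396 0.01028721 0.06956696] 0.05447899905512064
at [0.6809 0.054  0.3776] t 19.3 turn -1.013 j6 0.2328307842191709
[[0.0134, -0.0474, -0.0037, 0.169], [0.0053, -0.049, -0.0037, 0.169], [-0.0031, -0.0492, -0.0037, 0.169], [-0.0113, -0.048, -0.0038, 0.169], [-0.0192, -0.0455, -0.0037, 0.169], [-0.0266, -0.0415, -0.0038, 0.169]]
```

Call:
move_arm(
  series=[
    [[0.0134,-0.0474,-0.0037,0.169],[0.0053,-0.049,-0.0037,0.169],[-0.0031,-0.0492,-0.0037,0.169],[-0.0113,-0.048,-0.0038,0.169],[-0.0192,-0.0455,-0.0037,0.169],[-0.0266,-0.0415,-0.0038,0.169],[0,0,0,0],[0,0,0,0]],
  ],
)

```text
clock: 20.3
eef_pos: [0.4336, 0.2154, 0.4023]
tool_rot: [3.115, 0.401, -0.0]
wrist_force: [-0.4, -0.3, -1.8]
gripper_width: 0.0544
```

Run:
```python
from h import *
p=snap("wrist"); im=p["frame"].copy()
o=get_obs(); print(o["clock"],o["eef_pos"],o["wrist_force"],o["gripper_width"]); t=np.linspace(0,6.28,80)
for r,z in [(.031,.064)]:
    for v in proj(p,np.c_[.4328+r*np.cos(t),.2153+r*np.sin(t),np.full(80,z)]): cv2.circle(im,(int(round(v[0])),int(round(v[1]))),0,(255,0,0),-1)
e=o["eef_pos"]; b=e[2]-.222
for v in proj(p,np.c_[e[0]+.028*np.cos(t),e[1]+.028*np.sin(t),np.full(80,b)]): cv2.circle(im,(int(round(v[0])),int(round(v[1]))),0,(0,255,0),-1)
s=snap("scene")
a=cv2.resize(im,(480,360)); c=cv2.resize(s["frame"][180:420,380:600],(320,360))
cv2.imwrite("pics/over_well.png",np.hstack([a,c])[:,:,::-1])
plan(.4328,.2153,.285,-1.315,step=.03)
```

```text
20.35 [0.4340341  0.2151786  0.40232402] [-0.33786739  0.47414987 -2.06045957] 0.054428935533330135
at [0.4343 0.215  0.4024] t 20.4 turn 0.001 j6 1.5664933793103204
[[-0.0003, -0.0002, 0.0294, -0.0], [-0.0004, -0.0002, 0.0293, -0.0], [-0.0003, -0.0001, 0.0294, -0.0], [-0.0004, -0.0002, 0.0293, -0.0]]
```

View pics/over_well.png

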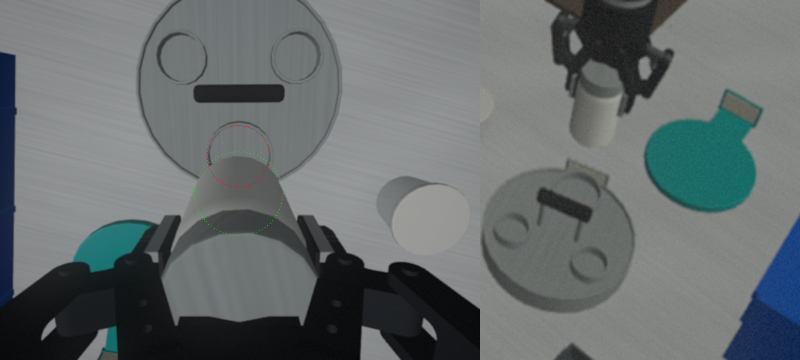

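The jar hangs upright (bottom at (238,170)) directly over the well ring at (239,155), and the tray still faces the card. Lowering.

Call:
move_arm(
  series=[
    [[-0.0003,-0.0002,0.029,0],[-0.0003,-0.0002,0.029,0],[-0.0003,-0.0001,0.029,0],[-0.0003,-0.0001,0.024,0],[0,0,0,0],[0,0,0,0]],
  ],
)

```text
clock: 21.15
eef_pos: [0.4332, 0.2155, 0.2926]
tool_rot: [-3.116, -0.398, -0.002]
wrist_force: [1.0, 0.1, -3.4]
gripper_width: 0.0542
```

Call:
move_arm(
  series=[
    [[0,0,0.004,0],[0,0,0.004,0],[0,0,0.004,0],[0,0,0.003,0],[0,0,0,0],[0,0,0,0]],
  ],
)

```text
clock: 21.9
eef_pos: [0.4322, 0.2159, 0.2769]
tool_rot: [-3.116, -0.399, -0.0]
wrist_force: [-0.8, 0.5, -2.5]
gripper_width: 0.054
```

Call:
move_arm(
  series=[
    [[0,0,0.003,0],[0,0,0.002,0],[0,0,0.001,0],[0,0,0,0],[0,0,0,0]],
  ],
)

```text
clock: 22.52
eef_pos: [0.4322, 0.2158, 0.2709]
tool_rot: [-3.116, -0.399, -0.0]
wrist_force: [-0.2, 0.7, -2.9]
gripper_width: 0.0546
```

Call:
move_arm(
  series=[
    [[0,0,0.001,0],[0,0,0.001,0],[0,0,0,0],[0,0,0,0]],
  ],
)

```text
clock: 23.02
eef_pos: [0.4325, 0.2158, 0.2698]
tool_rot: [3.116, 0.399, 0.001]
wrist_force: [-2.7, -0.8, 6.0]
gripper_width: 0.0545
```

Contact with the well floor at the predicted height: +6 N, z 0.270. Releasing with a gentle part-opening first, then rising.

Call:
move_arm(
  series=[
    [[0,0,0,0],[0,0,0,0],[0,0,0,0],[0,0,0,0],[0,0,0,0],[0,0,0,0]],
  ],
  claw=1,
)

```text
clock: 23.78
eef_pos: [0.4322, 0.2158, 0.2688]
tool_rot: [3.116, 0.399, -0.0]
wrist_force: [-0.6, -0.0, 0.0]
gripper_width: 0.0853
```

Call:
move_arm(
  series=[
    [[0,0,-0.01,0],[0,0,-0.025,0],[0,0,-0.035,0],[0,0,-0.04,0],[0,0,-0.04,0],[0,0,-0.02,0],[0.04,0,0,0],[0.04,0,0,0],[0,0,0,0],[0,0,0,0]],
  ],
)

```text
clock: 25.02
eef_pos: [0.5092, 0.2359, 0.4389]
tool_rot: [3.116, 0.399, -0.001]
wrist_force: [0.2, 0.5, -0.1]
gripper_width: 0.0854
```

Run:
```python
from h import *
p=snap("wrist"); im=p["frame"].copy(); f=p["frame"]
o=get_obs(); print(o["clock"],o["eef_pos"],o["wrist_force"]); t=np.linspace(0,6.28,100)
for r,z in [(.027,.153),(.031,.064)]:
    for v in proj(p,np.c_[.4328+r*np.cos(t),.2153+r*np.sin(t),np.full(100,z)]): cv2.circle(im,(int(round(v[0])),int(round(v[1]))),0,(255,0,0),-1)
m=((f.max(2)<60)).astype(np.uint8); n,l,s,c=cv2.connectedComponentsWithStats(m)
for i in range(1,n):
    if 300<s[i,4]<6000:
        r=cv2.minAreaRect(np.argwhere(l==i)[:,::-1].astype(np.float32)); q=w(p,cv2.boxPoints(r),.116); print(c[i],"\n",q.round(4),q.mean(0))
s=snap("scene"); cv2.imwrite("pics/final.png",np.hstack([cv2.resize(im,(480,360)),cv2.resize(s["frame"][180:420,380:600],(320,360))])[:,:,::-1])
tp=snap("top"); a=cv2.imread("pics/top0.png")[:,:,::-1].astype(int); d=abs(tp["frame"].astype(int)-a).max(2)>40
for nm,(x,y) in dict(tin=(327,185),tub=(304,279),cruet=(235,163),bowl=(370,157),spoon=(455,255)).items(): print(nm,d[y-20:y+20,x-20:x+20].mean().round(3))
```

```text
25.075 [0.50890445 0.2359004  0.43901731] [ 0.51848874  0.63155281 -0.59938973]
[183.20585413  15.33997121] 
 [[0.6    0.4186]
 [0.6293 0.3083]
 [0.602  0.3024]
 [0.5719 0.4161]] [0.60079725 0.36137092]
[ 24.84584615 204.83076923] 
 [[0.4834 0.4526]
 [0.4937 0.4136]
 [0.4388 0.4085]
 [0.4282 0.4496]] [0.4610099  0.43106836]
[318.88156061 231.81653507] 
 [[0.5013 0.2678]
 [0.5185 0.2016]
 [0.4965 0.1951]
 [0.479  0.2627]] [0.49880143 0.23180803]
tin 0.0
tub 0.0
cruet 0.0
bowl 0.0
spoon 0.0
```

View pics/final.png

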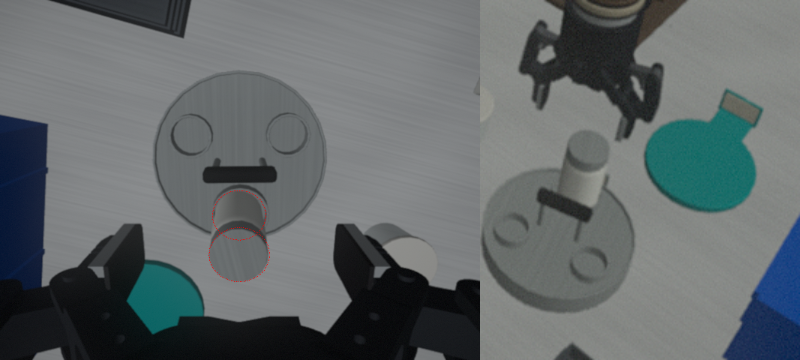

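The jar's lid fits the predicted upright pose at (239,253). The tray angle is unchanged (bar at 104.6°, so x at about 14.6°), and nothing else has moved. Handing in.

```bash
python3 -c "
from station import *
print(finish_job())"
```

```text
the job is handed in; nothing more can be done
None
```

The rack is back together and the job is handed in, about 25 s into the 72 s allowed. `finish_job` gives no verdict, so the checks below are my own.

- **Tray:** I lifted it by its handle and lowered it onto the silver base with the black bearing. I had seen the bearing's hole with the wrist camera beforehand, so the spindle went in without a search. It went down to the predicted home height (TCP 0.2615 m) and was then supported there.
- **Facing:** the handle bar puts the tray's x axis at about 14.6°, against about 14.8° for the base. This was measured again after the jar was released.
- **Jar:** I picked the round jar, not the square tin, and lowered it into the wide well until it touched the floor at the predicted height (TCP 0.270 m). After release its lid matched the predicted upright, centred position to about a pixel.
- **Bystanders:** the top camera showed no change around the tin, tub, cruet, bowl or spoon.
- **Arm:** it ended clear of everything.

One fit came out off: the rim circle measured while gripping the tray gave a radius of 95.6 mm instead of 100 mm. I used it only to confirm the tray was centred under the tool. No other check failed or disagreed.

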